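# Pack two wooden gift sets, one with its divider

## Robot

A 7-joint arm with a two-finger parallel gripper is mounted at the origin on a cart in front of the work surface, level with it; the furniture and walls round the work are solid. World frame = base frame: x ahead of the robot, y to its left, z up, the work surface at z = 0. Lengths are in m, angles in rad, forces in N, time in s.
With the tool pointing down it reaches from about 0.425 to 0.875 m from the base axis. Payload 4.7 kg.
Tool frame: the origin (TCP) lies between the finger pads; the fingertips stand 14 mm ahead of it and the grasp point (between the pads) lies 5 mm behind it; z points along the fingers, y is the line along which they close (so a half turn about z gives the same grasp; the last joint's range is limited). The gripper opens to 87 mm and grips with 3 to 60 N. Pads are 19 mm wide; open, the fingers measure 117 mm over their backs; the gripper's body (75 mm by 190 mm) begins 51 mm behind the grasp point.
Start: joints at [-1.128, 0.321, -0.07, 1.45, 0.023, 1.371, -0.057], TCP at [0.27, 0.591, 0.237] pointing down, gripper open.
Joint ranges: [-2.86, 2.86], [-0.3, 2.09], [-1.38, 1.24], [0.06, 2.45], [-1.56, 4.7], [0.09, 2.05], [-2.69, 2.69]. Speed limits (rad/s): [2.57, 2.57, 3.14, 3.14, 3.14, 3.14, 3.14].

## Interface

Orientations are given as a rotation vector (axis times angle).
In Python, from bench import get_state, get_image, camera_params, close_job gives the robot as it stands. The module is installed in compiled form; this text tells all that it offers.
- The arm moves only by the tool arm_command, never from a script. Its argument "motion" is a list of rows, each a list of 5 numbers: the finger opening in mm, from 0 to 87, then the shift along the tool's x, y, z in mm, then the turn about the tool's z in degrees. In form: [[gripper, x, y, z, spin], ...]. A call has 1 to 5 rows; each row is the pose to reach, as a shift and turn from the pose commanded when the call began, along the tool's axes at that moment; what a row does not reach only later rows make up. A row lasts 1/12 s, in which the tool goes at most 41.7 mm and 7.16 degrees, less where a joint would pass 70% of its speed; a pose out of reach is approached as far as the arm can. A call with a gripper value outside its range is refused whole. The fingers move at their own pace and stop on an object; "newtons" is the grip in N (left out, the last holds). Time passes only in rows, so rows that repeat a pose let the fingers close. It gives the time, the measured TCP pose, the force, the opening and the grip force at its end, in the units of the state.
- get_state(): the state, without advancing time (a new reading comes with each control period).
- get_image(name): name is "side" or "top"; returns (picture, depth): 480x640x3 uint8, red, green, blue; 480x640 float32, m along the optical axis (not along the pixel's ray), 0 where there is no reading.
- camera_params(name): a dict with "intrinsics" (3x3 intrinsics, pixels), "extrinsics" (4x4, takes a point from camera to world coordinates). Camera axes: x right, y down, z forward; pixel columns grow to the right and rows downward; lengths in m; the calibration is good to about 2 mm. A picture is of the moment at which its call begins. camera_params takes no time and is no camera call.
- close_job(): hands the job in; it is judged then, once.
The state is a dict: "time": time; "joint_positions": joint angles; "qd": joint speeds; "joint_torque": joint torques, N m; "position": TCP position; "tool_rot": TCP orientation; "ft_force": force on the tool from outside, world axes, zero at the start; "torque": the same for the moment, N m; "grip_width": opening from 0.0 (shut) to 1.0 (fully open); "grip_force": force on a finger pad.
Only numpy, scipy, OpenCV 4.12 (cv2) and the standard library are available. Lean on these libraries where they do the work, as an engineer would, in place of code of your own. Each camera call takes 0.05 s, during which the arm holds its last target. There are 200 camera calls.

## Task

Make up the two gift sets in the open trays. Dark tray, the mixed set: first slide the plywood divider down between its brass guides onto the tray floor (the oil would stain bare wood), then stand the brown long house from the front edge in the long bay and the pale round tower in the short bay. Green tray, the natural set, no divider: the pale house with the chimney in the long bay, the pale jar in the short bay, all upright on the tray floors; leave the brown tower and the dark jar where they are.

Things in the scene. Friction and masses are not known exactly. Their poses are not given: they have to be found in the camera images.
- dark_tray: Dark brown tray, fixed, 84 (x) x 206 (y) x 24 mm high, walls 6, floor 5 mm thick. Origin: centre of its underside. At y = -18 mm a brass guide stands on each long wall: slot 8 mm wide in y, 7 deep, bottoms 72 mm apart in x, straight up to 44 mm height, then flaring to 22 mm wide at 54 mm. Long bay: y -9 to +97 mm (middle +44); short bay: y -97 to -27 mm (middle -61). Its +y is near world +y (0.2 rad).
- green_tray: Green painted tray, fixed, of the same make, size and frame as the dark tray: long bay with its middle at its own y = +44 mm, short bay at y = -61 mm, guides (left empty) at y = -18 mm. It is turned half round: its +y is within 0.2 rad of world -y. The two trays may have changed places.
- stand: Pale beech block, fixed, 84 (x) x 46 (y) x 26 mm high, with three saw kerfs along its x axis. The middle one (8 mm wide, floor 6 mm above the table) holds the divider on edge; the others are empty. Origin: centre of its underside.
- divider_center (a point): Centre of the plywood divider, a panel 68 mm wide (its x), 5 mm thick (its y), 92 mm tall (z), 30 g, upright in the stand; a half turn about z makes no difference. Bottom corners bevelled 6 mm. Grip it across its thickness at the middle, 20 to 30 mm below its top edge; draw it straight up 25 mm before moving aside. Seated in the tray its centre is 51 mm above the table.
- brown_house_center (a point): Centre (half-way up) of the oiled brown long house that stands by itself at the table's front edge: 86 mm long (its x), 52 mm wide (its y), 99 mm tall, 90 g. The long walls rise 60 mm, then a gable roof, ridge along x. Grip across the 52 mm, about 58 mm above its foot. Either way round in the bay.
- pale_tower_center (a point): Centre (half-way up) of the bare pale round tower with a cone roof that stands on the open cloth, outside the stock crates: 51 mm across at the eaves (80 mm up), 42 mm at the foot, 99 mm tall, 60 g. Grip round the shaft, about 62 mm above its foot.
- pale_house_center (a point): Centre (half-way up) of the bare pale house with a chimney that stands on the open cloth, outside the stock crates: 47 mm along the ridge (its x), 43 mm across (its y), 109 mm tall, 60 g. Walls rise 70 mm; the gable ends (on its x axis) are upright to the roof. Grip across the gable ends, about 70 mm above its foot: lower, the roof would meet the gripper's body.
- pale_jar_center (a point): Centre (half-way up) of the bare pale turned jar, lid fixed, with a knob: 47 mm across, 73 mm tall, 55 g, on the open cloth. Grip it round its upper half, about 48 mm above its foot, so that the fingertips stay clear of the tray walls.
- brown_tower_center (a point): Centre (half-way up) of the oiled brown round tower at the front right, 47 mm across, 128 mm tall. To be left alone.
- dark_jar_center (a point): Centre (half-way up) of the oiled yellow-brown jar with a dark burnt band, 47 mm across, 73 mm tall, standing among the pale pieces. To be left alone.

How it is judged:
On the way:
1. the divider is seated in the guides of the dark tray while the brown house and the pale tower are still outside that tray (x of divider_center in the frame of dark_tray between -0.006 and 0.006 m and y of divider_center in the frame of dark_tray between -0.024 and -0.012 m and z of divider_center in the frame of dark_tray between 0.046 and 0.055 m and angle between the z axis of divider_center and the z axis of dark_tray, either way round below 0.12 rad and angle between the x axis of divider_center and the x axis of dark_tray, either way round below 0.15 rad and not (x of brown_house_center in the frame of dark_tray between -0.042 and 0.042 m and y of brown_house_center in the frame of dark_tray between -0.103 and 0.103 m and z of brown_house_center in the frame of dark_tray between 0 and 0.12 m) and not (x of pale_tower_center in the frame of dark_tray between -0.042 and 0.042 m and y of pale_tower_center in the frame of dark_tray between -0.103 and 0.103 m and z of pale_tower_center in the frame of dark_tray between 0 and 0.12 m)), for 0.2 s.
At the end, for the whole second after the job is handed in: Dark tray: divider on the floor between the guides (4 mm), brown house in the long bay, pale tower in the short bay. Green tray: pale house in the long bay, pale jar in the short bay. Each piece wholly in its bay, on the tray floor (4 mm), upright (0.1 rad), released, at rest (x of divider_center in the frame of dark_tray between -0.006 and 0.006 m and y of divider_center in the frame of dark_tray between -0.024 and -0.012 m and z of divider_center in the frame of dark_tray between 0.046 and 0.055 m and angle between the z axis of divider_center and the z axis of dark_tray, either way round below 0.12 rad and angle between the x axis of divider_center and the x axis of dark_tray, either way round below 0.15 rad and x of brown_house_center in the frame of dark_tray between -0.014 and 0.014 m and y of brown_house_center in the frame of dark_tray between 0.02 and 0.06 m and z of brown_house_center in the frame of dark_tray between 0.0505 and 0.0605 m and angle between each of brown_house_center, pale_tower_center, pale_house_center, pale_jar_center's own z axis and vertical below 0.1 rad and x of pale_tower_center in the frame of dark_tray between -0.015 and 0.015 m and y of pale_tower_center in the frame of dark_tray between -0.077 and -0.038 m and z of pale_tower_center in the frame of dark_tray between 0.0505 and 0.0605 m and x of pale_house_center in the frame of green_tray between -0.018 and 0.018 m and y of pale_house_center in the frame of green_tray between 0.01 and 0.078 m and z of pale_house_center in the frame of green_tray between 0.0555 and 0.0655 m and x of pale_jar_center in the frame of green_tray between -0.016 and 0.016 m and y of pale_jar_center in the frame of green_tray between -0.078 and -0.048 m and z of pale_jar_center in the frame of green_tray between 0.0375 and 0.0475 m and linear speed of each of divider, brown_house, pale_tower, pale_house, pale_jar below 0.02 m/s); the robot touches nothing.
It fails at once if the brown round tower was moved by more than 30 mm (distance of brown_tower_center from where it was at the start of the episode above 0.03 m).
It fails at once if the dark jar was moved by more than 30 mm (distance of dark_jar_center from where it was at the start of the episode above 0.03 m).
It also fails if it takes over 136 s, if anything falls off the work surface, if the arm or the gripper's body presses on something with over 40 N, if the wrist force passes 120 N, or if a joint passes its speed limit or range.

## Working session

There is one attempt and no reset: what is moved stays moved. The work goes in short steps, Python scripts to look and compute and a tool call to move; the robot and the scene stay as the last step left them, time stands still between calls to the robot, and variables do not carry over. Pictures are saved under pics/ and viewed, at most 14 in all, crops included, and the job is handed in when it is done.

Besides the shell and the picture viewer there is one more tool, called after ">>>" by a JSON object that holds its "fn" and its "kwargs". arm_command: Moves the arm, as the interface text tells. Its arguments: {"type":"object","properties":{"motion":{"type":"array"},"newtons":{"type":"number"}},"required":["motion"]}

```bash
mkdir -p pics
cat > h.py <<'E'
import numpy as np, cv2
from bench import get_state, get_image, camera_params
from scipy.spatial.transform import Rotation as R
def cloud(name):
    im,d=get_image(name); p=camera_params(name); K=np.array(p["intrinsics"]);E=np.array(p["extrinsics"])
    v,u=np.mgrid[:480,:640]
    c=np.stack([(u-K[0,2])/K[0,0]*d,(v-K[1,2])/K[1,1]*d,d],-1)
    w=c@E[:3,:3].T+E[:3,3]; w[d==0]=np.nan
    return im,d,w
def save(n,im): cv2.imwrite(f"pics/{n}.png",im[...,::-1])
E
python3 - <<'E'
from h import *
for n in("top","side"):
    im,d,w=cloud(n); save(n+"0",im); np.savez(n+"0.npz",im=im,d=d,w=w)
    p=camera_params(n);print(p)
print(get_state())
E
```

```text
{'intrinsics': array([[591.09819962,   0.        , 315.21336141],
       [  0.        , 591.09819962, 230.4332584 ],
       [  0.        ,   0.        ,   1.        ]]), 'extrinsics': array([[-0.01093598, -0.9929324 ,  0.11817639,  0.36883604],
       [-0.99986887,  0.0122702 ,  0.01056839, -0.05529369],
       [-0.01194374, -0.11804532, -0.99293638,  1.61187469],
       [ 0.        ,  0.        ,  0.        ,  1.        ]])}
{'intrinsics': array([[535.87853201,   0.        , 314.72897927],
       [  0.        , 535.87853201, 246.38988016],
       [  0.        ,   0.        ,   1.        ]]), 'extrinsics': array([[-0.97215011, -0.09276953,  0.21521613,  0.27177015],
       [-0.23387943,  0.44275325, -0.86560382,  1.18942107],
       [-0.01498598, -0.89183147, -0.45211951,  0.71327727],
       [ 0.        ,  0.        ,  0.        ,  1.        ]])}
{'time': 0.1, 'joint_positions': array([-1.12790778,  0.32173072, -0.07008019,  1.45157388,  0.02256842,
        1.37080711, -0.05692624]), 'qd': array([ 8.88749569e-04, -2.68936817e-03, -3.27453694e-04, -2.64585591e-03,
        2.03860252e-04, -4.18097576e-04, -6.86755083e-05]), 'joint_torque': array([-2.04312232e-04, -4.92572343e+01, -4.05811518e-01, -3.13399887e+01,
       -6.41949079e-02,  3.94313259e-02,  5.33943262e-05]), 'position': array([0.27008452, 0.59069832, 0.23557213]), 'tool_rot': array([-6.68339579e-01, -3.06936609e+00,  2.67919217e-03]), 'ft_force': array([-0.92507245,  0.10388528, -0.16315112]), 'torque': array([ 0.0458215 , -0.04315423, -0.0286705 ]), 'grip_force': 0.0, 'grip_width': 1.0033966396679201}
```

View pics/top0.png

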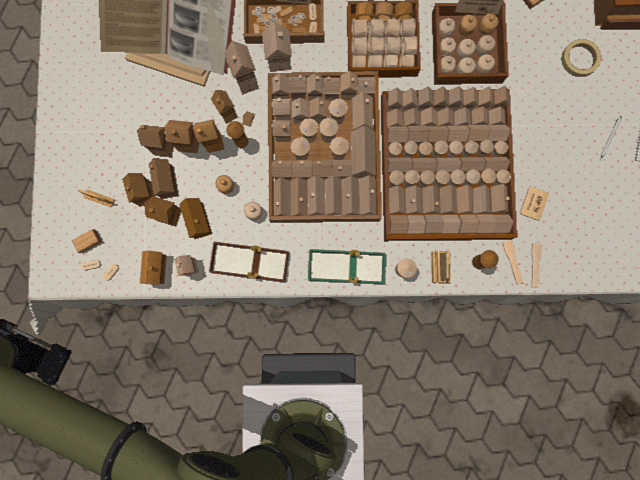

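View pics/side0.png

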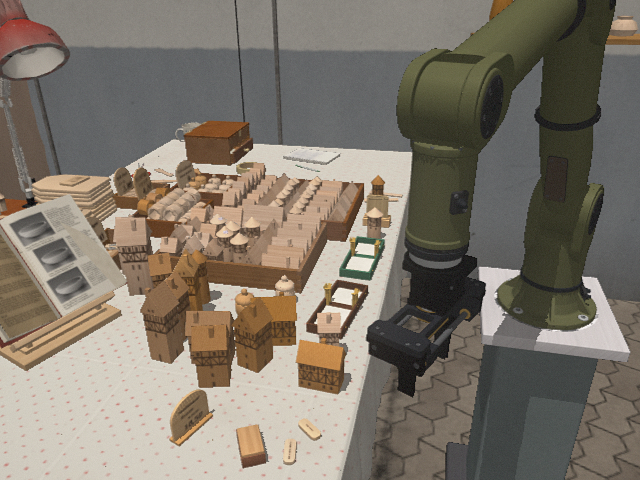

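The top view shows the brown house at (153,267), pale house (185,265), dark tray (250,262), green tray (347,267), pale tower (406,268), stand (441,267), brown tower (487,260), pale jar (253,211) and dark jar (225,184). The side view agrees. I'll zoom in on the front row.

Run:
```python
from h import *
im=np.load("top0.npz")["im"]
a=cv2.resize(im[230:295,135:300],None,fx=4.8,fy=4.8,interpolation=cv2.INTER_CUBIC)
b=cv2.resize(im[230:295,300:465],None,fx=4.8,fy=4.8,interpolation=cv2.INTER_CUBIC)
save("z0",cv2.resize(np.vstack([a[:290],b[:290]]),None,fx=1,fy=1))
```

```text
(no output)
```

View pics/z0.png

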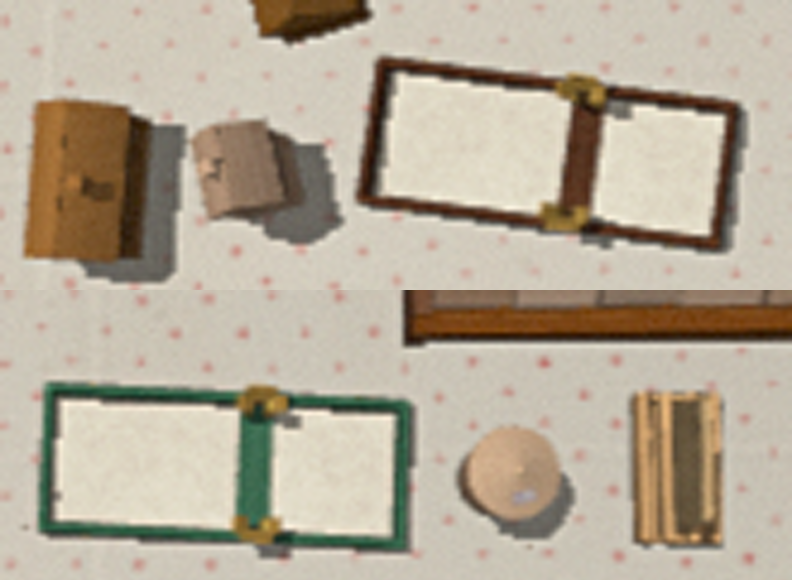

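The zoom shows that both trays have their guides right of centre (dark at 575/4.8+135, green at 260/4.8+300). So the green tray's long bay also lies toward world +y. This contradicts the text, so I'll go by the visible geometry. Next I'll measure.

Run:
```python
from h import *
D=np.load("top0.npz");im,w=D["im"],D["w"];z=w[...,2]
p=camera_params("top");K=p["intrinsics"];E=p["extrinsics"]
def ray(uv,h):
    uv=np.atleast_2d(uv).astype(float)
    r=np.c_[(uv-K[[0,1],[2,2]])/K[0,0],np.ones(len(uv))]@E[:3,:3].T
    return (E[:3,3]+r*((h-E[2,3])/r[:,2])[:,None])[:,:2]
print("table z",[round(float(np.nanmedian(z[a:a+10,b:b+10])),4) for a,b in((225,300),(280,230),(245,560),(230,110))])
hsv=cv2.cvtColor(im,cv2.COLOR_RGB2HSV)
g=((hsv[...,0]>60)&(hsv[...,0]<95)&(hsv[...,1]>90)).astype(np.uint8)
dk=((hsv[...,2]<110)&((hsv[...,0]<12)|(hsv[...,0]>170))&(hsv[...,1]>80)).astype(np.uint8)
for n,m,b in(("green",g,(300,400,240,295)),("dark",dk,(205,295,238,290))):
    q=np.zeros_like(m);q[b[2]:b[3],b[0]:b[1]]=m[b[2]:b[3],b[0]:b[1]]
    q=cv2.morphologyEx(q,cv2.MORPH_CLOSE,np.ones((5,5)))
    c=max(cv2.findContours(q,0,2)[0],key=cv2.contourArea)
    P=ray(c[:,0],.024)*1000
    r=cv2.minAreaRect(P.astype(np.float32));print(n,r)
# boxes u0,u1,v0,v1
for n,b in dict(brownhouse=(130,172,240,290),palehouse=(172,202,250,282),jar=(240,268,195,226),darkjar=(212,238,170,198),tower=(392,422,252,284),stand=(425,455,245,290),btower=(470,502,244,278)).items():
    s=w[b[2]:b[3],b[0]:b[1]].reshape(-1,3)*1000
    zm=np.nanpercentile(s[:,2],99.5);print(n,"top",round(zm,1))
    for lo in(15,0.35*zm,.55*zm,.8*zm,zm-6):
        t=s[s[:,2]>lo]
        if len(t)>4:
            r=cv2.minAreaRect(t[:,:2].astype(np.float32));print("  >%.0f n%d c(%.1f,%.1f) size(%.1f,%.1f) a%.1f mean %s"%(lo,len(t),*r[0],*r[1],r[2],t[:,:2].mean(0).round(1)))
T=R.from_rotvec(get_state()["tool_rot"]).as_matrix();print(T.round(3))
```

```text
table z [0.0013, 0.0027, 0.0011, 0.0025]
green ((459.1582336425781, -137.39535522460938), (13.422138214111328, 61.778343200683594), 88.91841125488281)
dark ((468.1827392578125, 85.67926788330078), (91.29220581054688, 82.13874053955078), 81.62301635742188)
brownhouse top 101.0
  >15 n764 c(460.9,395.3) size(54.3,85.8) a85.4 mean [459.7 387.1]
  >35 n705 c(460.9,395.3) size(54.3,85.8) a85.4 mean [459.8 388.4]
  >56 n654 c(460.4,394.2) size(53.8,85.8) a87.5 mean [460.  389.6]
  >81 n318 c(460.6,392.0) size(33.2,84.0) a87.3 mean [459.8 391.9]
  >95 n65 c(459.6,388.8) size(15.8,82.4) a85.5 mean [456.4 391.4]
palehouse top 110.5
  >15 n375 c(465.2,303.9) size(47.4,44.9) a14.8 mean [465.  298.6]
  >39 n330 c(465.2,303.9) size(47.4,44.9) a14.8 mean [465.4 299.8]
  >61 n311 c(465.2,303.9) size(47.4,44.9) a14.8 mean [465.1 300.6]
  >88 n175 c(465.7,301.9) size(47.4,30.6) a14.8 mean [465.3 302.7]
  >105 n39 c(463.9,307.8) size(42.8,17.8) a17.5 mean [465.5 306.5]
jar top 75.3
  >15 n263 c(612.1,128.2) size(44.9,44.4) a18.7 mean [609.3 126.5]
  >26 n254 c(611.9,128.5) size(45.5,43.6) a44.0 mean [
[... 1026 characters left out ...]
57.0,-377.4) size(66.7,24.7) a10.7 mean [ 456.  -373.8]
  >56 n152 c(456.3,-374.9) size(7.2,67.3) a87.9 mean [ 456.4 -373.9]
  >82 n96 c(456.3,-374.9) size(7.2,67.3) a87.9 mean [ 456.9 -374.5]
  >96 n56 c(456.0,-374.5) size(6.4,66.5) a87.6 mean [ 457.1 -375. ]
btower top 127.9
  >15 n367 c(471.0,-481.2) size(46.8,44.1) a89.5 mean [ 468.8 -475.8]
  >45 n322 c(471.0,-481.2) size(46.8,44.1) a89.5 mean [ 469.3 -477. ]
  >70 n284 c(471.0,-481.2) size(46.8,44.1) a89.5 mean [ 469.8 -478.3]
  >102 n242 c(470.6,-480.1) size(44.4,43.1) a6.9 mean [ 470.  -479.2]
  >122 n23 c(473.3,-478.8) size(16.1,14.3) a59.4 mean [ 472.  -480.4]
[[-0.909  0.416 -0.001]
 [ 0.416  0.909 -0.002]
 [-0.    -0.002 -1.   ]]
```

Run:
```python
from h import *
w=np.load("top0.npz")["w"]
for n,b in dict(dark=(203,298,236,290),green=(300,394,242,292)).items():
    s=w[b[2]:b[3],b[0]:b[1]].reshape(-1,3)*1000
    t=s[(s[:,2]>17)&(s[:,2]<30)]; r=cv2.minAreaRect(t[:,:2].astype(np.float32))
    a=r[2] if r[1][0]<r[1][1] else r[2]-90
    a=np.deg2rad(a); ey=np.array([-np.sin(a),np.cos(a)]); ex=np.array([np.cos(a),np.sin(a)])
    print(n,len(t),r,"yaw",np.rad2deg(a))
    L=np.c_[(t[:,:2]-r[0])@ex,(t[:,:2]-r[0])@ey]
    # robust edges: line fit of long walls (medians by side)
    for sgn in(-1,1):
        k=(L[:,0]*sgn>30)&(abs(L[:,1])<95); print("  wall",sgn,np.polyfit(L[k,1],L[k,0],1))
    for sgn in(-1,1):
        k=(L[:,1]*sgn>92)&(abs(L[:,0])<30); print("  end",sgn,L[k,1].mean())
    q=s[(s[:,2]>38)&(s[:,2]<60)]; G=np.c_[(q[:,:2]-r[0])@ex,(q[:,:2]-r[0])@ey]
    for sgn in(-1,1):
        k=G[:,0]*sgn>0; print("  guide",sgn,k.sum(),G[k].mean(0),G[k].min(0),G[k].max(0),q[k,2].max())
    f=s[(s[:,2]>2)&(s[:,2]<12)];
```

```text
dark 428 ((484.4637145996094, 152.48399353027344), (233.4720458984375, 116.75462341308594), 87.88909912109375) yaw -2.11090087890625
  wall -1 [  0.10554921 -45.55812883]
  wall 1 [ 0.06924797 33.24854688]
  end -1 -109.64252817458008
  end 1 92.55081986529704
  guide -1 44 [-44.90524132 -25.06921543] [-50.95885533 -38.1374388 ] [-37.37088675 -12.27766571] 59.977929799733154
  guide 1 42 [ 26.48380697 -29.85961641] [ 18.4965954  -44.10919427] [38.5649524  63.24302326] 59.60463500980695
green 412 ((460.7098083496094, -121.53895568847656), (206.29046630859375, 84.72632598876953), 86.44320678710938) yaw -3.556793212890625
  wall -1 [-1.70040157e-03 -3.95152769e+01]
  wall 1 [-2.19932339e-03  3.85000037e+01]
  end -1 -99.25242871644664
  end 1 100.26816441674059
  guide -1 43 [-36.11794488 -18.93294565] [-43.27260324 -30.22379148] [-29.19307897  -6.53639155] 59.971530471527366
  guide 1 41 [ 35.83249791 -18.26630085] [ 28.40042947 -30.35098273] [42.30372063 -6.12974952] 59.42006138528533
```

```bash
cat > tray.py <<'E'
from h import *
def tray(w,b):
    s=w[b[2]:b[3],b[0]:b[1]].reshape(-1,3)*1000
    t=s[(s[:,2]>17)&(s[:,2]<30)]; r=cv2.minAreaRect(t[:,:2].astype(np.float32))
    a=r[2] if r[1][0]<r[1][1] else r[2]-90
    a=np.deg2rad(a); ey=np.array([-np.sin(a),np.cos(a)]); ex=np.array([np.cos(a),np.sin(a)])
    print(len(t),r,"yaw",np.rad2deg(a))
    L=np.c_[(t[:,:2]-r[0])@ex,(t[:,:2]-r[0])@ey]
    for sgn in(-1,1):
        k=(L[:,0]*sgn>30)&(abs(L[:,1])<95); print("  wall",sgn,np.polyfit(L[k,1],L[k,0],1))
        k=(L[:,1]*sgn>92)&(abs(L[:,0])<30); print("  end",sgn,L[k,1].mean())
    q=s[(s[:,2]>38)&(s[:,2]<62)]; G=np.c_[(q[:,:2]-r[0])@ex,(q[:,:2]-r[0])@ey]
    for sgn in(-1,1):
        k=G[:,0]*sgn>0; print("  guide",sgn,k.sum(),G[k].mean(0),q[k,:2].mean(0),G[k].min(0),G[k].max(0))
E
python3 - <<'E'
from tray import *
tray(np.load("top0.npz")["w"],(208,296,240,288))
E
```

```text
426 ((476.2757873535156, 141.86398315429688), (206.52418518066406, 83.99400329589844), 81.98066711425781) yaw -8.019332885742188
  wall -1 [-1.16144878e-03 -3.87893217e+01]
  end -1 -100.14839468158048
  wall 1 [1.14475773e-03 3.89098535e+01]
  end 1 99.44693380903485
  guide -1 44 [-35.45980254 -17.90010394] [438.66555042 129.08582228] [-42.26217854 -31.00037942] [-28.63738515  -5.01512851]
  guide 1 43 [ 36.19728827 -15.26037445] [509.99017164 121.70305562] [ 28.96113535 -30.01890336] [43.69527124 78.53532356]
```

>>> {"fn": "arm_command", "kwargs": {"motion": [[40,-190,-56,10,-22.6],[40,-190,-56,10,-22.6],[40,-190,-56,10,-22.6],[40,-190,-56,10,-22.6],[40,-190,-56,10,-22.6]], "newtons": 15}}

```text
time: 0.52
position: [0.4218, 0.4586, 0.226]
tool_rot: [0.054, 3.141, -0.002]
ft_force: [1.2, 0.7, 0.7]
grip_width: 0.705
grip_force: 0.0
```

>>> {"fn": "arm_command", "kwargs": {"motion": [[40,-16,-205,0,0],[40,-16,-205,0,0],[40,-16,-205,0,0],[40,-16,-205,0,0],[40,-16,-205,0,0]]}}

```text
time: 0.93
position: [0.4284, 0.2531, 0.2261]
tool_rot: [-0.055, -3.14, 0.001]
ft_force: [1.1, -0.2, -0.1]
grip_width: 0.467
grip_force: 0.0
```

>>> {"fn": "arm_command", "kwargs": {"motion": [[40,-16,-205,0,0],[40,-16,-205,0,0],[40,-16,-205,0,0],[40,-16,-205,0,0],[40,-16,-205,0,0]]}}

```text
time: 1.35
position: [0.4371, 0.0479, 0.2264]
tool_rot: [-0.055, -3.141, -0.0]
ft_force: [1.4, 0.7, -0.3]
grip_width: 0.462
grip_force: 0.0
```

>>> {"fn": "arm_command", "kwargs": {"motion": [[40,-16,-205,0,0],[40,-16,-205,0,0],[40,-16,-205,0,0],[40,-16,-205,0,0],[40,-16,-205,0,0]]}}

```text
time: 1.77
position: [0.4459, -0.1575, 0.2265]
tool_rot: [0.055, 3.141, 0.0]
ft_force: [1.6, -0.2, 0.6]
grip_width: 0.462
grip_force: 0.0
```

>>> {"fn": "arm_command", "kwargs": {"motion": [[40,-16,-205,0,0],[40,-16,-205,0,0],[40,-16,-205,0,0],[40,-16,-205,0,0],[40,-16,-205,0,0]]}}

```text
time: 2.18
position: [0.4552, -0.3626, 0.2265]
tool_rot: [0.054, 3.141, -0.0]
ft_force: [0.9, 0.3, 0.8]
grip_width: 0.459
grip_force: 0.0
```

>>> {"fn": "arm_command", "kwargs": {"motion": [[40,-1.4,-12.4,20,0],[40,-1.4,-12.4,60,0],[40,-1.4,-12.4,100,0],[40,-1.4,-12.4,125,0],[40,-1.4,-12.4,125,0]]}}

```text
time: 2.6
position: [0.4529, -0.3699, 0.0953]
tool_rot: [-0.054, -3.131, -0.009]
ft_force: [-0.6, 1.3, -0.7]
grip_width: 0.463
grip_force: 0.0
```

>>> {"fn": "arm_command", "kwargs": {"motion": [[40,0,0,15,0],[40,0,0,30,0],[0,0,0,30,0],[0,0,0,30,0],[0,0,0,30,0]], "newtons": 15}}

```text
time: 3.02
position: [0.4574, -0.3735, 0.0733]
tool_rot: [0.054, 3.139, -0.002]
ft_force: [-0.2, -0.4, 1.1]
grip_width: 0.314
grip_force: 0.0
```

>>> {"fn": "arm_command", "kwargs": {"motion": [[0,0,0,0,0],[0,0,0,0,0],[0,0,0,0,0],[0,0,0,0,0],[0,0,0,0,0]]}}

```text
time: 3.43
position: [0.4569, -0.3744, 0.0723]
tool_rot: [0.054, 3.14, -0.004]
ft_force: [0.6, -3.9, 1.0]
grip_width: 0.057
grip_force: 15.0
```

>>> {"fn": "arm_command", "kwargs": {"motion": [[0,0,0,-15,0],[0,0,0,-30,0],[0,0,0,-70,0],[0,0,0,-110,0],[0,0,0,-140,0]]}}

```text
time: 3.85
position: [0.4566, -0.373, 0.2143]
tool_rot: [0.055, 3.14, 0.0]
ft_force: [0.5, -0.6, -1.0]
grip_width: 0.061
grip_force: 15.0
```

>>> {"fn": "arm_command", "kwargs": {"motion": [[0,0,25,0,0],[0,0,65,0,0],[0,0,105,0,0],[0,0,145,0,0],[0,0,185,0,0]]}}

```text
time: 4.27
position: [0.4622, -0.1859, 0.2116]
tool_rot: [-0.055, -3.141, -0.002]
ft_force: [1.6, -0.0, -1.2]
grip_width: 0.058
grip_force: 15.0
```

>>> {"fn": "arm_command", "kwargs": {"motion": [[0,0,40,0,0],[0,0,80,0,0],[0,0,120,0,0],[0,0,160,0,0],[0,0,195,0,0]]}}

```text
time: 4.68
position: [0.4687, 0.0099, 0.2117]
tool_rot: [-0.052, -3.141, -0.002]
ft_force: [0.5, -0.1, -1.0]
grip_width: 0.059
grip_force: 15.0
```

>>> {"fn": "arm_command", "kwargs": {"motion": [[0,0,30,0,2],[0,0,60,0,4],[0,0,90,0,6],[0,0,110,0,6],[0,0,119,0,6]]}}

```text
time: 5.1
position: [0.4727, 0.1295, 0.2113]
tool_rot: [-0.211, -3.133, -0.001]
ft_force: [0.2, 0.5, -1.4]
grip_width: 0.056
grip_force: 15.0
```

>>> {"fn": "arm_command", "kwargs": {"motion": [[0,0,0,0,0],[0,0,0,0,0],[0,0,0,0,0],[0,0,0,0,0],[0,0,0,0,0]]}}

```text
time: 5.52
position: [0.4739, 0.1243, 0.2117]
tool_rot: [0.222, 3.134, 0.0]
ft_force: [0.0, -0.1, -1.1]
grip_width: 0.057
grip_force: 15.0
```

Run:
```python
from h import *
im,d,w=cloud("side"); save("s1",im); np.savez("s1.npz",im=im,w=w)
im,d,w=cloud("top"); save("t1",im); np.savez("t1.npz",im=im,w=w)
s=get_state();print(s["position"],s["tool_rot"],s["grip_width"])
```

```text
[0.47381527 0.12487344 0.211667  ] [2.20655198e-01 3.13369758e+00 2.41413874e-04] 0.05390259404628649
```

View pics/s1.png

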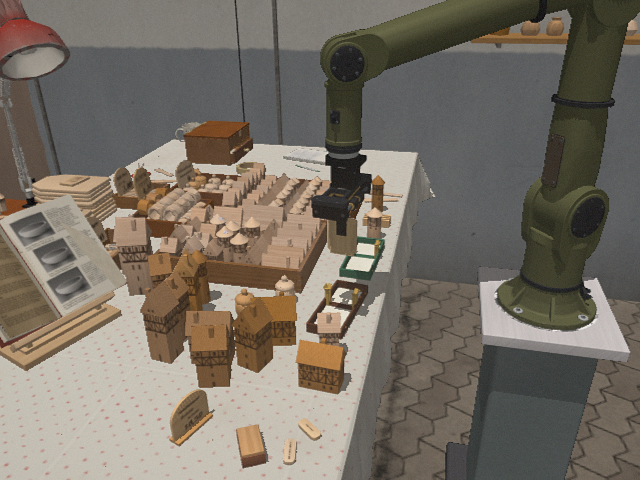

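The side view shows the divider upright in the gripper at about (342,237), above the dark tray. I'll measure its pose against the guides in the same view.

Run:
```python
from h import *
w=np.load("s1.npz")["w"].reshape(-1,3)*1000; w=w[~np.isnan(w[:,0])]
a=np.deg2rad(-8.0); ex=np.array([np.cos(a),np.sin(a)]);ey=np.array([-np.sin(a),np.cos(a)])
L=np.c_[(w[:,:2]-[476.3,141.9])@ex,(w[:,:2]-[476.3,141.9])@ey,w[:,2]]
p=L[(abs(L[:,0])<45)&(abs(L[:,1]+18)<15)&(L[:,2]>125)&(L[:,2]<190)]
print("panel",len(p),p.min(0),p.max(0),np.median(p,0))
for lo in(140,160,175):
    k=p[(p[:,2]>lo)&(p[:,2]<lo+12)]
    print(lo,np.percentile(k[:,0],[0,1,99,100]),np.polyfit(k[:,0],k[:,1],1))
g=L[(abs(L[:,0])<50)&(abs(L[:,1]+18)<17)&(L[:,2]>34)&(L[:,2]<62)]
for s in(-1,1):
    k=g[g[:,0]*s>0];print("guide",s,len(k),k.min(0),k.max(0),k.mean(0))
t=L[(abs(L[:,0])<48)&(abs(L[:,1])<112)&(L[:,2]>20)&(L[:,2]<28)]
print("rim",t.min(0),t.max(0)); print(np.percentile(t,[2,98],axis=0))
```

```text
panel 502 [-34.63663822 -22.34065908 143.92277377] [ 34.92894609  -9.14535233 189.68523115] [ -1.46428561 -15.25827954 168.27603201]
140 [-27.97322498 -27.53933781  27.05474836  27.63497598] [ -0.0173506  -15.44013458]
160 [-34.52408194 -34.30138838  32.37399285  32.9189384 ] [-2.62822032e-03 -1.52885619e+01]
175 [-34.22289082 -34.11125038  34.68118152  34.92894609] [ 1.02381732e-02 -1.52974869e+01]
guide -1 62 [-41.9193695  -32.07752174  34.02800722] [-26.93327179  -3.35150787  55.37232737] [-34.06275468 -15.23509982  45.83962461]
guide 1 66 [ 28.5953516  -31.05016195  34.10094667] [45.36607946 -3.80512942 55.27930924] [ 35.13821606 -16.49330405  46.20350346]
rim [ -42.44561551 -104.43324951   20.0548899 ] [ 42.97842284 106.7902428   27.95062118]
[[ -41.36999583 -100.28766177   20.17436504]
 [  42.2140848   103.12824741   26.52105543]]
```

>>> {"fn": "arm_command", "kwargs": {"motion": [[0,0,0,20,0],[0,0,0,50,0],[0,0,0,75,0],[0,0,0,80,0],[0,0,0,80,0]]}}

```text
time: 6.03
position: [0.4724, 0.125, 0.1301]
tool_rot: [-0.219, -3.13, 0.003]
ft_force: [-0.4, -1.0, 0.1]
grip_width: 0.052
grip_force: 15.0
```

>>> {"fn": "arm_command", "kwargs": {"motion": [[0,0,0,5,0],[0,0,0,10,0],[0,0,0,15,0],[0,0,0,20,0],[0,0,0,20,0]]}}

```text
time: 6.45
position: [0.4733, 0.1257, 0.111]
tool_rot: [-0.218, -3.133, 0.001]
ft_force: [-0.5, -0.2, 0.2]
grip_width: 0.054
grip_force: 15.0
```

>>> {"fn": "arm_command", "kwargs": {"motion": [[0,0,0,5,0],[0,0,0,10,0],[0,0,0,15,0],[0,0,0,20,0],[0,0,0,20,0]]}}

```text
time: 6.87
position: [0.473, 0.1255, 0.0903]
tool_rot: [-0.218, -3.132, 0.001]
ft_force: [-0.5, 0.4, -0.7]
grip_width: 0.054
grip_force: 15.0
```

>>> {"fn": "arm_command", "kwargs": {"motion": [[0,0,0,4,0],[0,0,0,8,0],[0,0,0,12,0],[0,0,0,16,0],[0,0,0,16,0]]}}

```text
time: 7.28
position: [0.4732, 0.1255, 0.0746]
tool_rot: [-0.218, -3.133, 0.001]
ft_force: [0.0, -2.0, -1.2]
grip_width: 0.059
grip_force: 15.0
```

>>> {"fn": "arm_command", "kwargs": {"motion": [[0,0,0,1,0],[0,0,0,2,0],[0,0,0,3,0],[0,0,0,3,0],[0,0,0,3,0]]}}

```text
time: 7.7
position: [0.4738, 0.1255, 0.0725]
tool_rot: [0.219, 3.134, -0.0]
ft_force: [-0.2, -3.4, -0.2]
grip_width: 0.058
grip_force: 15.0
```

>>> {"fn": "arm_command", "kwargs": {"motion": [[0,0,0,2,0],[0,0,0,2,0],[0,0,0,2,0],[35,0,0,2,0],[35,0,0,2,0]]}}

```text
time: 8.12
position: [0.474, 0.127, 0.0707]
tool_rot: [0.218, 3.133, 0.003]
ft_force: [0.1, -0.7, -0.1]
grip_width: 0.134
grip_force: 0.0
```

>>> {"fn": "arm_command", "kwargs": {"motion": [[35,0,0,0,0],[35,0,0,-10,0],[35,0,0,-30,0],[35,0,0,-70,0],[35,0,0,-110,0]]}}

```text
time: 8.53
position: [0.4725, 0.1258, 0.1814]
tool_rot: [-0.218, -3.132, 0.002]
ft_force: [0.5, -0.2, -0.7]
grip_width: 0.39
grip_force: 0.0
```

>>> {"fn": "arm_command", "kwargs": {"motion": [[35,0,-30,-20,0],[35,0,-70,-20,0],[35,0,-110,-20,0],[35,0,-150,-20,0],[35,0,-150,-20,0]]}}

```text
time: 8.95
position: [0.4521, -0.0308, 0.2018]
tool_rot: [0.235, 3.131, -0.002]
ft_force: [0.1, 0.3, -0.8]
grip_width: 0.402
grip_force: 0.0
```

Run:
```python
from h import *
w=cloud("side")[2].reshape(-1,3)*1000; w=w[~np.isnan(w[:,0])]
a=np.deg2rad(-8.0); ex=np.array([np.cos(a),np.sin(a)]);ey=np.array([-np.sin(a),np.cos(a)])
L=np.c_[(w[:,:2]-[476.3,141.9])@ex,(w[:,:2]-[476.3,141.9])@ey,w[:,2]]
p=L[(abs(L[:,0])<32)&(abs(L[:,1]+18)<14)&(L[:,2]>35)&(L[:,2]<130)]
print(len(p),p.max(0),np.percentile(p,[2,98],axis=0)); print(np.polyfit(p[:,2],p[:,1],1),np.polyfit(p[:,0],p[:,1],1))
s=get_state();print(s["position"],s["tool_rot"])
```

```text
608 [31.98691903 -5.6544751  99.10727294] [[-30.37626538 -19.26937996  36.42925649]
 [ 30.43140602  -8.25984723  96.14878817]]
[ -0.02061585 -12.80878354] [ 8.50505679e-04 -1.41947409e+01]
[ 0.45269715 -0.02660784  0.20166967] [2.30157551e-01 3.13130935e+00 1.84969688e-03]
```

Run:
```python
from h import *
w=np.load("top0.npz")["w"].reshape(-1,3)*1000; w=w[~np.isnan(w[:,0])]
def foot(n,x,y,ang,r,open_=87):
    a=np.deg2rad(ang); u=np.array([np.cos(a),np.sin(a)]);v=np.array([-u[1],u[0]])
    q=w[:,:2]-[x,y];A=q@u;B=q@v;far=np.hypot(A,B)>r
    b=(abs(A)<99)&(abs(B)<41)&far; f=(abs(A)<open_/2+18)&(abs(A)>open_/2-3)&(abs(B)<12)&far
    print(n,ang,"body",np.percentile(w[b,2],99.8).round(),"fingers",w[f,2].max().round() if f.any() else None)
foot("tower",450.8,-274.5,-8,30,75); foot("bhouse",460,391,87,52,70); foot("phouse",465.2,303,14.8,34,70)
foot("jar",611.8,127.8,-8,28,70);foot("jar",611.8,127.8,15,28,70);foot("jar",611.8,127.8,40,28,70)
foot("dlong",482.4,185.5,-8,0);foot("dshort",467.8,81.5,-8,0)
foot("glong",463.4,-77.6,-4,0);foot("gshort",456.4,-182.4,-4,0)
```

```text
tower -8 body 70.0 fingers 10.0
bhouse 87 body 112.0 fingers 7.0
phouse 14.8 body 91.0 fingers 12.0
jar -8 body 71.0 fingers 12.0
jar 15 body 66.0 fingers 12.0
jar 40 body 71.0 fingers 11.0
dlong -8 body 31.0 fingers 27.0
dshort -8 body 57.0 fingers 34.0
glong -4 body 32.0 fingers 27.0
gshort -4 body 66.0 fingers 29.0
```

```bash
cat > plan.py <<'E'
from h import *
def plan(*wps):
    s=get_state();T=R.from_rotvec(s["tool_rot"]).as_matrix();p=np.array(s["position"])*1000
    ang=np.degrees(np.arctan2(T[1,1],T[0,1])); print("now",p.round(1),round(ang,1),s["grip_width"]*87)
    for x,y,z,a in wps:
        r=np.radians(ang);ty=np.array([np.cos(r),np.sin(r)]);tx=np.array([-ty[1],ty[0]])
        d=np.array([x,y,z])-p; sp=(ang-a+180)%360-180
        print("x %.1f y %.1f z %.1f spin %.1f rows %.1f"%(d[:2]@tx,d[:2]@ty,-d[2],sp,max(np.linalg.norm(d)/41.7,abs(sp)/7.16)))
        p=np.array([x,y,z]);ang=a
E
python3 - <<'E'
from plan import *
plan((452,-150,202,46),(451,-230,202,10.5),(450.8,-274.5,200,-8),(450.8,-274.5,57,-8))
E
```

```text
now [452.7 -26.6 201.7] 81.6 34.81205061532831
x -17.4 y -122.2 z -0.3 spin 35.6 rows 5.0
x -54.9 y -58.2 z 0.0 spin 35.5 rows 5.0
x -43.7 y -8.3 z 2.0 spin 18.5 rows 2.6
x 0.0 y 0.0 z 143.0 spin 0.0 rows 3.4
```

>>> {"fn": "arm_command", "kwargs": {"motion": [[75,-17.4,-122,0,35.6],[75,-17.4,-122,0,35.6],[75,-17.4,-122,0,35.6],[75,-17.4,-122,0,35.6],[75,-17.4,-122,0,35.6]]}}

```text
time: 9.42
position: [0.4535, -0.1475, 0.2012]
tool_rot: [1.181, 2.91, 0.001]
ft_force: [0.2, 0.7, -0.3]
grip_width: 0.7
grip_force: 0.0
```

>>> {"fn": "arm_command", "kwargs": {"motion": [[75,-55,-58,0,35.5],[75,-55,-58,0,35.5],[75,-55,-58,0,35.5],[75,-55,-58,0,35.5],[75,-55,-58,0,35.5]]}}

```text
time: 9.83
position: [0.4539, -0.2253, 0.2009]
tool_rot: [2.007, 2.417, 0.001]
ft_force: [-0.7, -0.0, -0.2]
grip_width: 0.855
grip_force: 0.0
```

>>> {"fn": "arm_command", "kwargs": {"motion": [[75,-43.7,-8.3,0,18.5],[75,-43.7,-8.3,0,18.5],[75,-43.7,-8.3,0,18.5],[75,-43.7,-8.3,0,18.5],[75,-43.7,-8.3,0,18.5]]}}

```text
time: 10.25
position: [0.4541, -0.2692, 0.2007]
tool_rot: [-2.359, -2.075, -0.001]
ft_force: [-0.4, 0.2, 0.2]
grip_width: 0.861
grip_force: 0.0
```

Run:
```python
from plan import *
plan((450.8,-274.5,57,-8))
```

```text
now [ 454.1 -269.2  200.7] -7.3 74.92948666731019
x -5.7 y -2.6 z 143.7 spin 0.7 rows 3.4
```

>>> {"fn": "arm_command", "kwargs": {"motion": [[75,-5.7,-2.6,10,0.7],[75,-5.7,-2.6,40,0.7],[75,-5.7,-2.6,70,0.7],[75,-5.7,-2.6,90,0.7],[75,-5.7,-2.6,100,0.7]]}}

```text
time: 10.67
position: [0.448, -0.2743, 0.0972]
tool_rot: [-2.371, -2.055, 0.003]
ft_force: [0.7, -0.2, -0.7]
grip_width: 0.862
grip_force: 0.0
```

>>> {"fn": "arm_command", "kwargs": {"motion": [[75,0,0,12,0],[75,0,0,25,0],[75,0,0,38,0],[75,0,0,43.5,0],[75,0,0,43.5,0]]}}

```text
time: 11.08
position: [0.4492, -0.2754, 0.0558]
tool_rot: [-2.374, -2.055, 0.002]
ft_force: [-0.9, 0.3, 0.6]
grip_width: 0.861
grip_force: 0.0
```

>>> {"fn": "arm_command", "kwargs": {"motion": [[20,0,0,0,0],[20,0,0,0,0],[20,0,0,0,0],[20,0,0,0,0],[20,0,0,0,0]], "newtons": 12}}

```text
time: 11.5
position: [0.4504, -0.2759, 0.0576]
tool_rot: [2.375, 2.055, 0.001]
ft_force: [0.5, -0.3, -0.2]
grip_width: 0.567
grip_force: 0.1
```

>>> {"fn": "arm_command", "kwargs": {"motion": [[20,0,0,0,0],[20,0,0,0,0],[20,0,0,-4,0],[20,0,0,-8,0],[20,0,0,-8,0]]}}

```text
time: 11.92
position: [0.4503, -0.276, 0.0659]
tool_rot: [2.375, 2.055, 0.001]
ft_force: [-0.5, -0.7, -2.0]
grip_width: 0.554
grip_force: 12.0
```

Run:
```python
from plan import *
x,y=476.3-.1392*59,141.9-.9903*59
plan((453,-260,210,-8),(x,y,210,-8),(x,y,62,-8))
```

```text
now [ 450.3 -276.    65.9] -8.3 48.162129363740696
x 16.2 y 0.4 z -144.1 spin -0.3 rows 3.5
x 342.2 y -32.9 z -0.0 spin 0.0 rows 8.2
x 0.0 y 0.0 z 148.0 spin 0.0 rows 3.5
```

>>> {"fn": "arm_command", "kwargs": {"motion": [[20,0,0,-20,0],[20,0,0,-55,0],[20,8,0,-95,0],[20,16,0,-130,0],[20,16,0,-144,0]]}}

```text
time: 12.33
position: [0.4546, -0.2597, 0.214]
tool_rot: [2.371, 2.054, 0.008]
ft_force: [1.1, -0.9, -1.1]
grip_width: 0.557
grip_force: 12.0
```

>>> {"fn": "arm_command", "kwargs": {"motion": [[20,20,-2,0,0],[20,55,-5,0,0],[20,95,-9,0,0],[20,133,-13,0,0],[20,171,-16.5,0,0]]}}

```text
time: 12.75
position: [0.4601, -0.0867, 0.2093]
tool_rot: [2.376, 2.055, 0.002]
ft_force: [0.7, 0.7, -0.2]
grip_width: 0.551
grip_force: 12.0
```

>>> {"fn": "arm_command", "kwargs": {"motion": [[20,38,-3.5,0,0],[20,76,-7.5,0,0],[20,114,-11,0,0],[20,150,-14.5,0,0],[20,171,-16.5,0,0]]}}

```text
time: 13.17
position: [0.4681, 0.088, 0.2091]
tool_rot: [-2.37, -2.06, -0.002]
ft_force: [0.6, 0.5, -0.5]
grip_width: 0.556
grip_force: 12.0
```

>>> {"fn": "arm_command", "kwargs": {"motion": [[20,0,0,0,0],[20,0,0,0,0],[20,0,0,30,0],[20,0,0,55,0],[20,0,0,60,0]]}}

```text
time: 13.58
position: [0.4662, 0.0808, 0.1455]
tool_rot: [-2.377, -2.051, 0.01]
ft_force: [-1.0, -0.3, -0.4]
grip_width: 0.551
grip_force: 12.0
```

Run:
```python
from plan import *
x,y=476.3-.1392*59,141.9-.9903*59
plan((x,y,63,-8))
```

```text
now [466.2  80.8 145.5] -8.4 47.93447717992738
x 2.9 y 1.5 z 82.5 spin -0.4 rows 2.0
```

>>> {"fn": "arm_command", "kwargs": {"motion": [[20,2,1.5,10,0],[20,2,1.5,25,0],[20,2,1.5,40,0],[20,2,1.5,52,0],[20,2,1.5,60,0]]}}

```text
time: 14.0
position: [0.471, 0.0845, 0.0889]
tool_rot: [2.377, 2.054, 0.001]
ft_force: [-0.3, -1.1, -0.5]
grip_width: 0.557
grip_force: 12.0
```

>>> {"fn": "arm_command", "kwargs": {"motion": [[20,0,0,5,0],[20,0,0,10,0],[20,0,0,15,0],[20,0,0,18,0],[20,0,0,18,0]]}}

```text
time: 14.42
position: [0.4704, 0.085, 0.0708]
tool_rot: [-2.376, -2.055, 0.001]
ft_force: [0.1, -0.3, -1.0]
grip_width: 0.551
grip_force: 12.0
```

>>> {"fn": "arm_command", "kwargs": {"motion": [[20,0,0,1.5,0],[20,0,0,3,0],[20,0,0,3,0],[20,0,0,3,0],[20,0,0,3,0]]}}

```text
time: 14.83
position: [0.4707, 0.0851, 0.0682]
tool_rot: [2.376, 2.055, 0.001]
ft_force: [0.5, 0.1, -0.4]
grip_width: 0.557
grip_force: 12.0
```

>>> {"fn": "arm_command", "kwargs": {"motion": [[20,0,0,2,0],[20,0,0,4,0],[20,0,0,5,0],[20,0,0,5.5,0],[20,0,0,5.5,0]]}}

```text
time: 15.25
position: [0.4704, 0.0851, 0.0625]
tool_rot: [-2.376, -2.055, 0.0]
ft_force: [0.2, 0.7, -1.3]
grip_width: 0.557
grip_force: 12.1
```

>>> {"fn": "arm_command", "kwargs": {"motion": [[20,0,0,1,0],[20,0,0,1,0],[75,0,0,1,0],[75,0,0,0,0],[75,0,0,0,0]]}}

```text
time: 15.67
position: [0.4706, 0.0851, 0.0626]
tool_rot: [2.376, 2.055, 0.0]
ft_force: [-0.8, 0.6, 0.3]
grip_width: 0.697
grip_force: 0.0
```

>>> {"fn": "arm_command", "kwargs": {"motion": [[75,0,0,0,0],[75,0,0,0,0],[75,0,0,-20,0],[75,0,0,-60,0],[75,0,0,-100,0]]}}

```text
time: 16.08
position: [0.469, 0.0845, 0.1623]
tool_rot: [-2.375, -2.055, 0.006]
ft_force: [1.3, 0.8, 0.7]
grip_width: 0.86
grip_force: 0.0
```

>>> {"fn": "arm_command", "kwargs": {"motion": [[75,0,0,-40,0],[75,0,0,-40,0],[75,0,0,-40,0],[75,0,0,-40,0],[75,0,0,-40,0]]}}

```text
time: 16.5
position: [0.4695, 0.0848, 0.201]
tool_rot: [-2.375, -2.055, 0.004]
ft_force: [0.2, 0.7, -0.9]
grip_width: 0.861
grip_force: 0.0
```

Run:
```python
from plan import *
plan((540,105,205,15),(611.8,127.8,205,15),(611.8,127.8,43,15))
```

```text
now [469.5  84.8 201. ] -8.3 74.92318969548835
x 30.1 y 66.9 z -4.0 spin -23.3 rows 3.2
x 3.4 y 75.3 z -0.0 spin 0.0 rows 1.8
x 0.0 y 0.0 z 162.0 spin 0.0 rows 3.9
```

>>> {"fn": "arm_command", "kwargs": {"motion": [[70,30,67,-4,-23.3],[70,30,67,-4,-23.3],[70,30,67,-4,-23.3],[70,30,67,-4,-23.3],[70,30,67,-4,-23.3]]}}

```text
time: 16.92
position: [0.5404, 0.1049, 0.2041]
tool_rot: [-1.91, -2.492, 0.006]
ft_force: [-0.7, -0.4, -0.9]
grip_width: 0.805
grip_force: 0.0
```

>>> {"fn": "arm_command", "kwargs": {"motion": [[70,3.4,35,0,0],[70,3.4,65,0,0],[70,3.4,75,0,0],[70,3.4,75,0,0],[70,3.4,75,20,0]]}}

```text
time: 17.33
position: [0.6145, 0.1279, 0.1888]
tool_rot: [1.912, 2.489, 0.005]
ft_force: [0.9, -1.0, 0.7]
grip_width: 0.803
grip_force: 0.0
```

>>> {"fn": "arm_command", "kwargs": {"motion": [[70,0,0,30,0],[70,0,0,60,0],[70,0,0,75,0],[70,0,0,80,0],[70,0,0,80,0]]}}

```text
time: 17.75
position: [0.6106, 0.1273, 0.1047]
tool_rot: [-1.911, -2.49, 0.005]
ft_force: [0.4, 0.0, -0.2]
grip_width: 0.803
grip_force: 0.0
```

Run:
```python
from plan import *
plan((611.8,127.8,43,15))
```

```text
now [610.6 127.3 104.7] 15.0 69.87273156529444
x 0.2 y 1.3 z 61.7 spin -0.0 rows 1.5
```

>>> {"fn": "arm_command", "kwargs": {"motion": [[70,0,1.3,20,0],[70,0,1.3,40,0],[70,0,1.3,55,0],[70,0,1.3,61.5,0],[70,0,1.3,61.5,0]]}}

```text
time: 18.17
position: [0.6134, 0.1281, 0.0448]
tool_rot: [-1.912, -2.492, 0.001]
ft_force: [-0.6, -0.7, 0.9]
grip_width: 0.804
grip_force: 0.0
```

>>> {"fn": "arm_command", "kwargs": {"motion": [[20,0,0,0,0],[20,0,0,0,0],[20,0,0,0,0],[20,0,0,0,0],[20,0,0,0,0]], "newtons": 15}}

```text
time: 18.58
position: [0.6144, 0.1283, 0.0459]
tool_rot: [1.911, 2.492, 0.002]
ft_force: [0.0, -1.1, 1.8]
grip_width: 0.512
grip_force: 8.0
```

>>> {"fn": "arm_command", "kwargs": {"motion": [[20,0,0,0,0],[20,0,0,0,0],[20,0,0,-10,0],[20,0,0,-30,0],[20,0,0,-65,0]]}}

```text
time: 19.0
position: [0.6109, 0.1276, 0.1072]
tool_rot: [-1.909, -2.489, 0.01]
ft_force: [-0.3, -0.2, -0.9]
grip_width: 0.507
grip_force: 15.0
```

>>> {"fn": "arm_command", "kwargs": {"motion": [[20,0,0,-40,0],[20,0,0,-80,0],[20,0,0,-100,0],[20,0,0,-100,0],[20,0,0,-100,0]]}}

```text
time: 19.42
position: [0.6146, 0.1282, 0.2119]
tool_rot: [1.911, 2.491, 0.004]
ft_force: [0.2, -0.4, -1.5]
grip_width: 0.508
grip_force: 15.0
```

Run:
```python
from plan import *
plan((555,10,208,-3.6),(505,-87,208,-3.6),(456.5,-183.4,208,-3.6),(456.5,-183.4,48,-3.6))
```

```text
now [614.6 128.2 211.9] 15.0 44.21608398861884
x -98.7 y -88.3 z 3.9 spin 18.6 rows 3.2
x -99.9 y -43.8 z 0.0 spin 0.0 rows 2.6
x -99.3 y -42.4 z -0.0 spin 0.0 rows 2.6
x 0.0 y 0.0 z 160.0 spin 0.0 rows 3.8
```

>>> {"fn": "arm_command", "kwargs": {"motion": [[20,-20,-18,0,4],[20,-50,-45,0,10],[20,-78,-70,0,15],[20,-98,-88,0,18.6],[20,-98,-88,0,18.6]]}}

```text
time: 19.83
position: [0.5509, 0.0032, 0.2084]
tool_rot: [-2.301, -2.137, 0.008]
ft_force: [-0.1, -0.2, -0.9]
grip_width: 0.51
grip_force: 15.0
```

>>> {"fn": "arm_command", "kwargs": {"motion": [[20,-30,-13,0,0],[20,-65,-28,0,0],[20,-100,-43,0,0],[20,-135,-58,0,0],[20,-170,-74,0,0]]}}

```text
time: 20.25
position: [0.468, -0.1551, 0.2083]
tool_rot: [-2.287, -2.151, 0.003]
ft_force: [0.9, -1.4, -0.9]
grip_width: 0.505
grip_force: 15.0
```

>>> {"fn": "arm_command", "kwargs": {"motion": [[20,-20,-9,0,0],[20,-29,-12,0,0],[20,-29,-12,30,0],[20,-29,-12,65,0],[20,-29,-12,80,0]]}}

```text
time: 20.67
position: [0.4539, -0.1805, 0.1256]
tool_rot: [-2.284, -2.149, 0.005]
ft_force: [-0.5, 0.3, -2.3]
grip_width: 0.508
grip_force: 15.0
```

>>> {"fn": "arm_command", "kwargs": {"motion": [[20,0,0,10,0],[20,0,0,20,0],[20,0,0,20,0],[20,0,0,20,0],[20,0,0,20,0]]}}

```text
time: 21.08
position: [0.4571, -0.1826, 0.111]
tool_rot: [2.288, 2.151, 0.002]
ft_force: [0.1, 0.1, 0.0]
grip_width: 0.508
grip_force: 15.0
```

Run:
```python
from plan import *
plan((456.5,-183.4,50,-3.6))
```

```text
now [ 457.1 -182.6  111. ] -3.5 44.19071998020855
x -0.8 y -0.6 z 61.0 spin 0.1 rows 1.5
```

>>> {"fn": "arm_command", "kwargs": {"motion": [[20,0,0,15,0],[20,0,0,30,0],[20,0,0,42,0],[20,0,0,52,0],[20,0,0,56,0]]}}

```text
time: 21.5
position: [0.4562, -0.1823, 0.0536]
tool_rot: [-2.289, -2.151, 0.0]
ft_force: [-0.4, -0.3, 0.2]
grip_width: 0.505
grip_force: 15.0
```

>>> {"fn": "arm_command", "kwargs": {"motion": [[20,0,0,0,0],[20,0,0,1,0],[20,0,0,2,0],[20,0,0,2,0],[20,0,0,2,0]]}}

```text
time: 21.92
position: [0.4565, -0.1826, 0.0525]
tool_rot: [2.289, 2.151, 0.001]
ft_force: [-0.2, -0.2, -0.4]
grip_width: 0.504
grip_force: 15.0
```

>>> {"fn": "arm_command", "kwargs": {"motion": [[20,0,0,1,0],[20,0,0,2,0],[20,0,0,3,0],[20,0,0,3,0],[20,0,0,3,0]]}}

```text
time: 22.33
position: [0.4566, -0.1827, 0.0507]
tool_rot: [-2.289, -2.151, -0.002]
ft_force: [-4.1, 1.0, 14.0]
grip_width: 0.506
grip_force: 15.2
```

>>> {"fn": "arm_command", "kwargs": {"motion": [[20,0,0,-1,0],[70,0,0,-1,0],[70,0,0,-1,0],[70,0,0,-1,0],[70,0,0,-1,0]]}}

```text
time: 22.75
position: [0.4561, -0.1824, 0.0498]
tool_rot: [-2.289, -2.151, 0.0]
ft_force: [0.2, 0.2, -0.3]
grip_width: 0.723
grip_force: 0.0
```

>>> {"fn": "arm_command", "kwargs": {"motion": [[70,0,0,-10,0],[70,0,0,-40,0],[70,0,0,-80,0],[70,0,0,-120,0],[70,0,0,-160,0]]}}

```text
time: 23.17
position: [0.4555, -0.1829, 0.2124]
tool_rot: [2.29, 2.15, -0.0]
ft_force: [1.2, 0.7, 0.3]
grip_width: 0.803
grip_force: 0.0
```

Run:
```python
from plan import *
plan((458,0,210,-3.6),(462,190,210,-3.6),(465.2,303,210,14.8),(465.2,303,65,14.8))
w=cloud("top")[2].reshape(-1,3)*1000
for n,x,y,r,lo in(("jar",457,-183,32,40),("darktower",469,84,32,70),("phouse",465,303,40,88),("bhouse",460,390,60,81)):
    t=w[(np.hypot(w[:,0]-x,w[:,1]-y)<r)&(w[:,2]>lo)&(w[:,2]<130)]
    if len(t)>5: print(n,len(t),t[:,:2].mean(0),cv2.minAreaRect(t[:,:2].astype(np.float32)),t[:,2].max())
```

```text
now [ 455.5 -182.9  212.4] -3.6 69.90354111214829
x 182.7 y -9.1 z 2.4 spin -0.0 rows 4.4
x 189.9 y -7.9 z 0.0 spin 0.0 rows 4.6
x 113.0 y -3.9 z -0.0 spin -18.4 rows 2.7
x 0.0 y 0.0 z 145.0 spin 0.0 rows 3.5
jar 11 [ 460.06412805 -162.05588711] ((460.2066345214844, -162.0070037841797), (2.774799346923828, 19.744033813476562), 82.52142333984375) 63.802697654364415
darktower 299 [470.85338598  84.78459418] ((471.3941955566406, 85.66871643066406), (49.06804656982422, 47.583404541015625), 44.3972053527832) 109.83682356562086
phouse 183 [464.8363462  302.42058472] ((465.4273986816406, 303.1101379394531), (47.77864456176758, 28.459821701049805), 11.296024322509766) 118.10171146621951
bhouse 306 [460.59089204 391.56220758] ((460.4510803222656, 391.8572998046875), (34.321006774902344, 84.89642333984375), 84.36624145507812) 105.71566009854737
```

>>> {"fn": "arm_command", "kwargs": {"motion": [[70,37,-2,0,0],[70,74,-4,0,0],[70,111,-5.5,0,0],[70,148,-7.5,0,0],[70,185,-9,0,0]]}}

```text
time: 23.63
position: [0.4584, 0.0041, 0.2109]
tool_rot: [2.29, 2.15, 0.002]
ft_force: [0.4, -0.5, -0.9]
grip_width: 0.808
grip_force: 0.0
```

>>> {"fn": "arm_command", "kwargs": {"motion": [[70,37,-1.5,0,0],[70,75,-3,0,0],[70,113,-4.5,0,0],[70,150,-6,0,0],[70,188,-8,0,0]]}}

```text
time: 24.05
position: [0.4623, 0.1923, 0.2108]
tool_rot: [2.29, 2.15, 0.002]
ft_force: [0.2, -0.5, 0.2]
grip_width: 0.806
grip_force: 0.0
```

>>> {"fn": "arm_command", "kwargs": {"motion": [[70,35,-1,0,-6],[70,70,-2,0,-12],[70,100,-3,0,-16.6],[70,113,-4,0,-16.6],[70,113,-4,0,-16.6]]}}

```text
time: 24.47
position: [0.4643, 0.3075, 0.2101]
tool_rot: [-1.95, -2.463, -0.001]
ft_force: [-0.0, -1.0, -0.2]
grip_width: 0.801
grip_force: 0.0
```

>>> {"fn": "arm_command", "kwargs": {"motion": [[70,0,0,20,0],[70,0,0,35,0],[70,0,0,40,0],[70,0,0,40,0],[70,0,0,40,0]]}}

```text
time: 24.88
position: [0.4659, 0.3027, 0.1707]
tool_rot: [1.957, 2.457, 0.0]
ft_force: [-0.9, 1.0, -0.2]
grip_width: 0.803
grip_force: 0.0
```

Run:
```python
from plan import *
plan((465.2,303,65,13.0))
```

```text
now [465.9 302.7 170.7] 12.9 69.82934325542358
x 0.5 y -0.7 z 105.7 spin -0.1 rows 2.5
```

>>> {"fn": "arm_command", "kwargs": {"motion": [[70,0,0,15,0],[70,0,0,40,0],[70,0,0,65,0],[70,0,0,85,0],[70,0,0,95,0]]}}

```text
time: 25.3
position: [0.465, 0.3029, 0.0739]
tool_rot: [-1.956, -2.458, 0.003]
ft_force: [-0.5, 0.7, -0.3]
grip_width: 0.805
grip_force: 0.0
```

>>> {"fn": "arm_command", "kwargs": {"motion": [[70,0,0,6,0],[70,0,0,10,0],[70,0,0,10,0],[20,0,0,10,0],[20,0,0,10,0]], "newtons": 15}}

```text
time: 25.72
position: [0.4663, 0.3044, 0.0664]
tool_rot: [1.955, 2.459, 0.004]
ft_force: [0.8, -0.6, -0.4]
grip_width: 0.727
grip_force: 0.0
```

>>> {"fn": "arm_command", "kwargs": {"motion": [[20,0,0,0,0],[20,0,0,0,0],[20,0,0,0,0],[20,0,0,0,0],[20,0,0,0,0]]}}

```text
time: 26.13
position: [0.4658, 0.3041, 0.0656]
tool_rot: [1.955, 2.459, 0.002]
ft_force: [-0.1, 0.7, 2.8]
grip_width: 0.538
grip_force: 15.0
```

>>> {"fn": "arm_command", "kwargs": {"motion": [[20,0,0,-10,0],[20,0,0,-30,0],[20,0,0,-65,0],[20,0,0,-105,0],[20,0,0,-145,0]]}}

```text
time: 26.55
position: [0.4647, 0.3032, 0.2115]
tool_rot: [-1.955, -2.459, 0.003]
ft_force: [0.4, 0.6, 0.0]
grip_width: 0.539
grip_force: 15.0
```

Run:
```python
from plan import *
plan((465,190,215,-3.6),(464,50,215,-3.6),(463.2,-77.6,215,-3.6),(463.2,-77.6,70,-3.6))
```

```text
now [464.7 303.2 211.5] 13.0 46.89888047147925
x -110.3 y -25.2 z -3.5 spin 16.6 rows 2.7
x -139.8 y 7.8 z 0.0 spin 0.0 rows 3.4
x -127.4 y 7.2 z -0.0 spin 0.0 rows 3.1
x 0.0 y 0.0 z 145.0 spin 0.0 rows 3.5
```

>>> {"fn": "arm_command", "kwargs": {"motion": [[20,-20,-5,-3,4],[20,-50,-11,-3,9],[20,-80,-18,-3,14],[20,-110,-25,-3,16.6],[20,-110,-25,-3,16.6]]}}

```text
time: 26.97
position: [0.4667, 0.1836, 0.2138]
tool_rot: [2.299, 2.138, -0.003]
ft_force: [0.9, 0.0, -0.8]
grip_width: 0.539
grip_force: 15.0
```

>>> {"fn": "arm_command", "kwargs": {"motion": [[20,-25,1.5,0,0],[20,-60,3.5,0,0],[20,-95,5,0,0],[20,-130,7,0,0],[20,-165,9,0,0]]}}

```text
time: 27.38
position: [0.4641, 0.0242, 0.2135]
tool_rot: [-2.289, -2.152, -0.001]
ft_force: [0.6, 0.3, -0.3]
grip_width: 0.541
grip_force: 15.0
```

>>> {"fn": "arm_command", "kwargs": {"motion": [[20,-35,2,0,0],[20,-70,4,0,0],[20,-90,5,0,0],[20,-102,6,0,0],[20,-102,6,0,0]]}}

```text
time: 27.8
position: [0.4639, -0.0798, 0.2136]
tool_rot: [2.295, 2.144, 0.0]
ft_force: [1.0, 0.6, -0.5]
grip_width: 0.536
grip_force: 15.0
```

>>> {"fn": "arm_command", "kwargs": {"motion": [[20,0,0,15,0],[20,0,0,40,0],[20,0,0,60,0],[20,0,0,75,0],[20,0,0,80,0]]}}

```text
time: 28.22
position: [0.4626, -0.0748, 0.1308]
tool_rot: [-2.285, -2.151, 0.005]
ft_force: [-0.8, 0.5, 0.2]
grip_width: 0.541
grip_force: 15.0
```

>>> {"fn": "arm_command", "kwargs": {"motion": [[20,0,0,15,0],[20,0,0,30,0],[20,0,0,40,0],[20,0,0,40,0],[20,0,0,40,0]]}}

```text
time: 28.63
position: [0.4643, -0.0759, 0.0933]
tool_rot: [-2.289, -2.152, 0.0]
ft_force: [-0.3, -0.3, 0.1]
grip_width: 0.538
grip_force: 15.0
```

Run:
```python
from plan import *
plan((463.2,-77.6,70.5,-3.6))
```

```text
now [464.3 -75.9  93.3] -3.5 46.80192629236224
x -1.7 y -1.0 z 22.8 spin 0.1 rows 0.5
```

>>> {"fn": "arm_command", "kwargs": {"motion": [[20,-1,-0.5,6,0],[20,-1,-0.5,12,0],[20,-1,-0.5,17,0],[20,-1,-0.5,20,0],[20,-1,-0.5,20,0]]}}

```text
time: 29.05
position: [0.4631, -0.0773, 0.0723]
tool_rot: [-2.289, -2.15, 0.002]
ft_force: [0.8, -0.6, -0.7]
grip_width: 0.542
grip_force: 15.0
```

>>> {"fn": "arm_command", "kwargs": {"motion": [[20,0,0,1,0],[20,0,0,2,0],[20,0,0,3,0],[20,0,0,3,0],[20,0,0,3,0]]}}

```text
time: 29.47
position: [0.4642, -0.0774, 0.0704]
tool_rot: [2.289, 2.151, 0.001]
ft_force: [0.5, 0.3, 1.2]
grip_width: 0.537
grip_force: 15.0
```

>>> {"fn": "arm_command", "kwargs": {"motion": [[20,0,0,1,0],[20,0,0,1,0],[70,0,0,0,0],[70,0,0,0,0],[70,0,0,0,0]]}}

```text
time: 29.88
position: [0.4635, -0.0774, 0.0699]
tool_rot: [-2.289, -2.151, 0.0]
ft_force: [0.4, 0.4, -0.2]
grip_width: 0.682
grip_force: 0.0
```

>>> {"fn": "arm_command", "kwargs": {"motion": [[70,0,0,0,0],[70,0,0,-20,0],[70,0,0,-60,0],[70,0,0,-100,0],[70,0,0,-140,0]]}}

```text
time: 30.3
position: [0.4628, -0.0775, 0.2112]
tool_rot: [-2.289, -2.15, 0.002]
ft_force: [0.7, 1.0, -0.8]
grip_width: 0.802
grip_force: 0.0
```

Run:
```python
from plan import *
plan((463,50,213,32),(463,200,213,60),(460.3,391.5,213,86),(460.3,391.5,53,86))
```

```text
now [462.8 -77.5 211.2] -3.6 69.79715080016464
x 127.3 y -7.8 z -1.8 spin -35.6 rows 5.0
x 127.2 y 79.5 z 0.0 spin -28.0 rows 3.9
x 98.1 y 164.5 z -0.0 spin -26.0 rows 4.6
x 0.0 y 0.0 z 160.0 spin 0.0 rows 3.8
```

>>> {"fn": "arm_command", "kwargs": {"motion": [[70,25,-1.5,-2,-7],[70,50,-3,-2,-14],[70,76,-4.5,-2,-21],[70,102,-6,-2,-28],[70,127,-8,-2,-35]]}}

```text
time: 30.72
position: [0.4633, 0.0512, 0.212]
tool_rot: [-1.528, -2.745, -0.001]
ft_force: [0.6, -0.0, -0.1]
grip_width: 0.805
grip_force: 0.0
```

>>> {"fn": "arm_command", "kwargs": {"motion": [[72,25,16,0,-6],[72,51,32,0,-12],[72,76,48,0,-18],[72,102,64,0,-23],[72,127,79.5,0,-28]]}}

```text
time: 31.13
position: [0.4648, 0.2012, 0.2118]
tool_rot: [-0.821, -3.032, 0.0]
ft_force: [0.6, 0.4, 0.6]
grip_width: 0.823
grip_force: 0.0
```

>>> {"fn": "arm_command", "kwargs": {"motion": [[72,20,33,0,-7],[72,40,67,0,-13],[72,60,100,0,-19],[72,80,134,0,-26],[72,98,164,0,-26]]}}

```text
time: 31.55
position: [0.4634, 0.3933, 0.2115]
tool_rot: [-0.115, -3.139, -0.0]
ft_force: [0.5, -0.0, -0.6]
grip_width: 0.83
grip_force: 0.0
```

>>> {"fn": "arm_command", "kwargs": {"motion": [[72,0,0,10,0],[72,0,0,30,0],[72,0,0,45,0],[72,0,0,50,0],[72,0,0,50,0]]}}

```text
time: 31.97
position: [0.4633, 0.3897, 0.16]
tool_rot: [-0.126, -3.136, 0.005]
ft_force: [0.4, -0.1, -0.2]
grip_width: 0.828
grip_force: 0.0
```

Run:
```python
from plan import *
plan((460.3,391.5,53,86))
```

```text
now [463.3 389.7 160. ] 85.4 72.06763986532259
x 3.1 y 1.6 z 107.0 spin -0.6 rows 2.6
```

>>> {"fn": "arm_command", "kwargs": {"motion": [[72,3,1.6,15,0],[72,3,1.6,40,0],[72,3,1.6,65,0],[72,3,1.6,85,0],[72,3,1.6,98,0]]}}

```text
time: 32.38
position: [0.4611, 0.392, 0.063]
tool_rot: [-0.126, -3.138, 0.001]
ft_force: [0.7, 0.5, -0.1]
grip_width: 0.823
grip_force: 0.0
```

>>> {"fn": "arm_command", "kwargs": {"motion": [[72,0,0,5,0],[72,0,0,8,0],[72,0,0,8,0],[20,0,0,8,0],[20,0,0,8,0]], "newtons": 18}}

```text
time: 32.8
position: [0.4622, 0.3933, 0.0576]
tool_rot: [0.125, 3.137, 0.003]
ft_force: [0.1, -0.1, 0.4]
grip_width: 0.745
grip_force: 0.0
```

>>> {"fn": "arm_command", "kwargs": {"motion": [[20,0,0,0,0],[20,0,0,0,0],[20,0,0,0,0],[20,0,0,0,0],[20,0,0,0,0]]}}

```text
time: 33.22
position: [0.4618, 0.3931, 0.0569]
tool_rot: [0.125, 3.138, 0.002]
ft_force: [-0.5, 0.7, 3.8]
grip_width: 0.593
grip_force: 17.9
```

>>> {"fn": "arm_command", "kwargs": {"motion": [[20,0,0,-10,0],[20,0,0,-30,0],[20,0,0,-65,0],[20,0,0,-105,0],[20,0,0,-145,0]]}}

```text
time: 33.63
position: [0.4606, 0.3917, 0.2021]
tool_rot: [-0.125, -3.137, 0.003]
ft_force: [0.8, 0.8, -0.4]
grip_width: 0.592
grip_force: 18.0
```

Run:
```python
from plan import *
plan((470,320,213,52),(477,240,213,18),(482,182.5,213,-8),(482,182.5,58,-8))
```

```text
now [460.6 391.7 202.1] 85.4 51.46254002846179
x -15.1 y -70.7 z -10.9 spin 33.4 rows 4.7
x -54.8 y -58.7 z 0.0 spin 34.0 rows 4.7
x -56.2 y -13.0 z -0.0 spin 26.0 rows 3.6
x 0.0 y 0.0 z 155.0 spin 0.0 rows 3.7
```

>>> {"fn": "arm_command", "kwargs": {"motion": [[20,-3,-14,-10,6],[20,-6,-28,-10,13],[20,-9,-42,-10,20],[20,-12,-56,-10,27],[20,-15,-70,-10,33.4]]}}

```text
time: 34.05
position: [0.4704, 0.3205, 0.2113]
tool_rot: [-1.031, -2.967, 0.001]
ft_force: [-0.1, 0.1, -1.0]
grip_width: 0.59
grip_force: 17.9
```

>>> {"fn": "arm_command", "kwargs": {"motion": [[20,-11,-12,0,7],[20,-22,-23,0,14],[20,-33,-35,0,21],[20,-44,-47,0,28],[20,-55,-58.7,0,34]]}}

```text
time: 34.47
position: [0.4776, 0.2403, 0.2111]
tool_rot: [-1.853, -2.536, 0.001]
ft_force: [0.7, -0.0, -0.7]
grip_width: 0.591
grip_force: 17.9
```

>>> {"fn": "arm_command", "kwargs": {"motion": [[20,-14,-3,0,6.5],[20,-28,-6.5,0,13],[20,-42,-10,0,20],[20,-56,-13,0,26],[20,-56,-13,0,26]]}}

```text
time: 34.88
position: [0.4833, 0.1804, 0.2113]
tool_rot: [2.377, 2.052, -0.002]
ft_force: [0.0, -0.7, -1.6]
grip_width: 0.592
grip_force: 18.0
```

>>> {"fn": "arm_command", "kwargs": {"motion": [[20,0,0,0,0],[20,0,0,15,0],[20,0,0,20,0],[20,0,0,20,0],[20,0,0,20,0]]}}

```text
time: 35.3
position: [0.4825, 0.185, 0.1908]
tool_rot: [-2.368, -2.064, 0.002]
ft_force: [-0.1, 0.3, -1.9]
grip_width: 0.588
grip_force: 18.0
```

Run:
```python
from plan import *
plan((482,182.5,62,-8))
w=cloud("side")[2].reshape(-1,3)*1000; w=w[~np.isnan(w[:,0])]
a=np.deg2rad(-8.0); ex=np.array([np.cos(a),np.sin(a)]);ey=np.array([-np.sin(a),np.cos(a)])
L=np.c_[(w[:,:2]-[476.3,141.9])@ex,(w[:,:2]-[476.3,141.9])@ey,w[:,2]]
p=L[(abs(L[:,0])<45)&(abs(L[:,1]-42)<75)&(L[:,2]>115)&(L[:,2]<165)]
print(len(p),np.percentile(p,[1,50,99],axis=0))
```

```text
now [482.5 185.  190.8] -7.8 51.15052829070562
x -2.5 y -0.1 z 128.8 spin 0.2 rows 3.1
383 [[-24.21874036   7.48097099 133.90037071]
 [-11.31735401  81.86235568 149.05099813]
 [ 20.69129474  86.8588505  164.52291652]]
```

>>> {"fn": "arm_command", "kwargs": {"motion": [[20,0,0,15,0],[20,0,0,35,0],[20,0,0,55,0],[20,0,0,70,0],[20,0,0,75,0]]}}

```text
time: 35.77
position: [0.4818, 0.1841, 0.1143]
tool_rot: [-2.369, -2.063, 0.005]
ft_force: [0.0, -0.5, -1.7]
grip_width: 0.592
grip_force: 18.0
```

>>> {"fn": "arm_command", "kwargs": {"motion": [[20,0,0,12,0],[20,0,0,24,0],[20,0,0,36,0],[20,0,0,44,0],[20,0,0,47,0]]}}

```text
time: 36.18
position: [0.4822, 0.1839, 0.0675]
tool_rot: [-2.37, -2.062, 0.003]
ft_force: [-0.2, -0.1, -0.7]
grip_width: 0.589
grip_force: 18.0
```

>>> {"fn": "arm_command", "kwargs": {"motion": [[20,0,0,1,0],[20,0,0,2,0],[20,0,0,3,0],[20,0,0,4,0],[20,0,0,4,0]]}}

```text
time: 36.6
position: [0.4832, 0.1844, 0.0654]
tool_rot: [2.37, 2.062, 0.001]
ft_force: [-0.7, 0.7, -0.7]
grip_width: 0.595
grip_force: 18.0
```

>>> {"fn": "arm_command", "kwargs": {"motion": [[20,0,0,1,0],[20,0,0,2,0],[20,0,0,3,0],[20,0,0,3,0],[20,0,0,3,0]]}}

```text
time: 37.02
position: [0.4829, 0.1842, 0.062]
tool_rot: [-2.37, -2.062, 0.0]
ft_force: [0.3, -0.6, -0.8]
grip_width: 0.593
grip_force: 18.0
```

>>> {"fn": "arm_command", "kwargs": {"motion": [[20,0,0,1,0],[20,0,0,1,0],[72,0,0,0,0],[72,0,0,0,0],[72,0,0,0,0]]}}

```text
time: 37.43
position: [0.4831, 0.1843, 0.0621]
tool_rot: [2.37, 2.062, 0.001]
ft_force: [-0.0, 0.1, -0.3]
grip_width: 0.732
grip_force: 0.0
```

>>> {"fn": "arm_command", "kwargs": {"motion": [[72,0,0,0,0],[72,0,0,-20,0],[72,0,0,-60,0],[72,0,0,-100,0],[72,0,0,-140,0]]}}

```text
time: 37.85
position: [0.4825, 0.1839, 0.2033]
tool_rot: [-2.371, -2.061, 0.002]
ft_force: [1.4, 0.0, 0.6]
grip_width: 0.826
grip_force: 0.0
```

>>> {"fn": "arm_command", "kwargs": {"motion": [[72,40,0,-30,0],[72,80,0,-60,0],[72,120,0,-60,0],[72,160,0,-60,0],[72,200,0,-60,0]]}}

```text
time: 38.27
position: [0.5099, 0.3754, 0.2635]
tool_rot: [-2.37, -2.061, -0.005]
ft_force: [0.3, 0.2, 0.1]
grip_width: 0.827
grip_force: 0.0
```

>>> {"fn": "arm_command", "kwargs": {"motion": [[72,40,0,0,0],[72,80,0,0,0],[72,120,0,0,0],[72,160,0,0,0],[72,160,0,0,0]]}}

```text
time: 38.68
position: [0.5276, 0.5411, 0.2562]
tool_rot: [-2.357, -2.071, 0.006]
ft_force: [-2.5, 1.2, -2.0]
grip_width: 0.828
grip_force: 0.0
```

Run:
```python
from h import *
im,d,w=cloud("top"); 
b=cv2.resize(im[170:295,140:400],None,fx=3,fy=3,interpolation=cv2.INTER_CUBIC)
im2,_,ws=cloud("side");c=cv2.resize(im2[200:350,260:420],None,fx=2,fy=2)
save("f_top",b);save("f_side",cv2.resize(im2[180:350,270:430],None,fx=3.4,fy=3.4))
W=w.reshape(-1,3)*1000
def fr(c,a):
    a=np.deg2rad(a);ex=np.array([np.cos(a),np.sin(a)]);ey=np.array([-np.sin(a),np.cos(a)])
    return np.c_[(W[:,:2]-c)@ex,(W[:,:2]-c)@ey,W[:,2]]
Dk=fr([476.3,141.9],-8.0);G=fr([460.5,-121.5],-3.6)
for n,L,y0,y1,lo in(("bhouse",Dk,-4,105,70),("divider",Dk,-28,-10,90),("tower",Dk,-97,-28,70),("phouse",G,-5,100,75),("jar",G,-98,-30,40)):
    t=L[(abs(L[:,0])<48)&(L[:,1]>y0)&(L[:,1]<y1)&(L[:,2]>lo)&(L[:,2]<140)]
    r=cv2.minAreaRect(t[:,:2].astype(np.float32));print(n,len(t),r,np.percentile(t[:,2],99.5))
    k=t[t[:,2]>t[:,2].max()-8];print("   top",k.mean(0))
for n,x,y,lo in(("darkjar",685,205,40),("btower",471,-479,102)):
    k=W[(np.hypot(W[:,0]-x,W[:,1]-y)<35)&(W[:,2]>lo)];print(n,k.mean(0))
```

```text
bhouse 620 ((-0.36403846740722656, 42.77161407470703), (51.33782196044922, 87.39391326904297), 0.8250364661216736) 107.68525684147639
   top [ -5.31020778  37.61520352 106.86685912]
divider 60 ((-0.29610443115234375, -16.49962615966797), (65.52351379394531, 6.166741847991943), 0.11436647176742554) 103.75276652426906
   top [ -0.15743788 -16.70859818  98.92261128]
tower 300 ((2.8753814697265625, -56.58935546875), (48.39121627807617, 47.572452545166016), 53.15922927856445) 107.52084785674649
   top [  1.83576556 -56.69499819 102.93754484]
phouse 300 ((-0.7531909942626953, 45.117103576660156), (46.847591400146484, 41.6971321105957), 2.2418205738067627) 117.61204879404207
   top [ -3.75794094  49.31288231 116.11976189]
jar 250 ((0.03783416748046875, -55.79683303833008), (74.0274429321289, 51.503971099853516), 0.052988048642873764) 84.13838634808621
   top [ -2.0549146  -61.06264122  80.24725909]
darkjar [684.35865761 204.45310329  57.02340836]
btower [ 469.99368497 -478.81999718  112.36053628]
```

View pics/f_top.png

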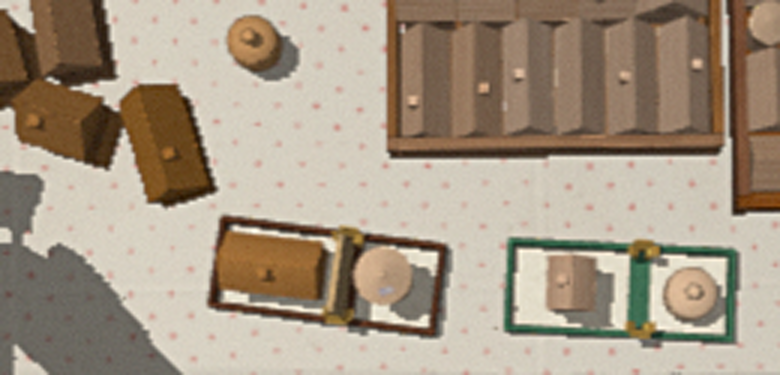

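View pics/f_side.png

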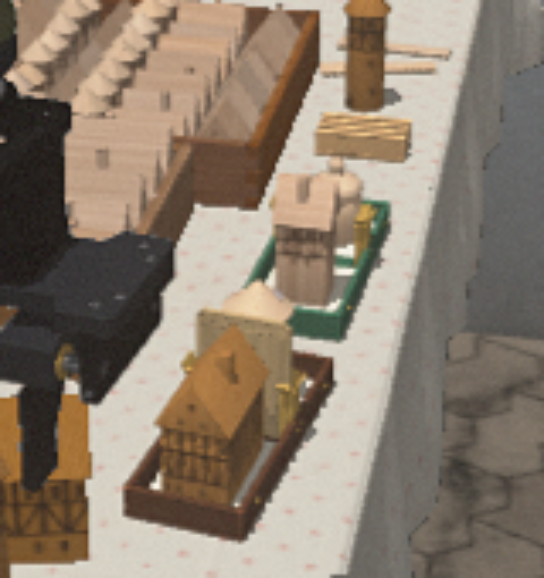

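The top crop shows the brown house (268,265), the divider between its guides (343,275) and the pale tower (382,275) in the dark tray. The pale house (570,283) and the pale jar (690,293) are in the green tray. The side crop shows every piece upright and the gripper clear, so I'm handing in.

Run:
```python
from bench import *
s=get_state();print(s["position"],s["ft_force"]);print(close_job())
```

```text
[0.53030009 0.53363666 0.25885441] [ 0.29848886 -1.06722321 -0.59291939]
the job is handed in; nothing more can be done
None
```

I placed both gift sets and handed the job in at about 39 s; the final images show every piece upright in its bay and the brown tower and dark jar unmoved, but no verdict came back. The green tray's guides showed its long bay toward world +y, not −y as the text says, so I placed its pieces by what the cameras showed.

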